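# Clamp a batch of carving blanks and tally it

### The job

Clear the two bark offcuts off the clamping board into the plywood offcut tray, then lay every carving blank (the pale blocks with a carved eye) eye up on the board between the sliding bar and the fence, lengthwise from bar to fence. With the wedge still slack, push the bar up until the blanks are held against the fence without play, then slide the thumb wedge firmly along its ramp until it jams the bar. Finally tally the batch: swing the counter's sprung lever right to its stop and let it spring back, leaving the other tools on the bench where they are.

Things in the scene. Friction and masses are not known exactly. Their poses are not given: they have to be found in the camera images.
- jig: Wooden clamping board, fixed to the bench, elsewhere each time. Origin on the bench under its middle; x points from the wedge end to the fence, y to the left of that, z up. Grey-faced deck, top at z = 12 mm: wide part x -50 to 125, y -145 to 145 mm; narrow part x -175 to -50, y -75 to 75 mm. On the narrow part stand a guide (y -34 to -15) and the wedge's ramp block (out to y = 62 mm), tops at z = 32 mm.
- fence_mid (a point): Middle of the fence's inner face where it meets the deck: at x = 100, y = 0, z = 12 mm of the board. The fence is a fixed dark strip across the far end, 280 mm long along y, 25 mm thick, top at z = 42 mm. The bed for the blanks is the deck between bar and fence, open at both ends, with room for four blanks side by side at a pitch of 60 mm.
- bar (a joint): Travel of the sliding bar towards the fence (m), along the board's +x: 0 = open, up to 0.075; starts at 0 to 0.010. A brown wooden T: the crosspiece (24 mm thick, 260 mm long along y, top at z = 42 mm) has its front face at board x = -5 mm + travel. Holding the 60 mm blanks to the fence without play it reads 0.045. About 2.5 N of friction; stays where left.
- bar_stem (a point): Rear end of the T's stem, on its top. The stem is 30 mm wide (board y -15 to 15), its top at z = 32 mm, and runs from here 125 mm forward to the crosspiece; the wedge jams against its +y side.
- bar_knob (a point): Top centre of the upright round knob on the middle of the bar's crosspiece: 18 mm in diameter, 30 mm high, standing on the crosspiece (its foot at z = 42, its top at z = 72 mm above the bench). Push it or pinch it to move the bar.
- wedge (a joint): Slide of the thumb wedge along its ramp (m): 0 = slack, up to 0.060; starts at 0 to 0.010. It moves along the board's +x turned 9 degrees towards the board's -y, touches the side of the bar's stem at about 0.035 and there jams; 2.5 N of friction before. Push 10 to 15 N to jam it (over 3 N of squeeze must remain). Self-locking: stays where left. Pulling it back frees the bar.
- wedge_tab (a point): Top centre of the wedge's upright thumb tab: 10 mm along the board's x, 16 mm along y, standing 32 mm above the wedge's top (its foot at z = 32, its top at z = 64 mm above the bench). The tab is near the thick rear end (-x) of the pale wedge, which is 60 mm long; push it from behind (from its -x side) or pinch it.
- offcut1_mid (a point): One of two bark offcuts that lie on the bed of the clamping board at the start: a pale stick with dark bark on top, 70 long (its x) x 22 wide (its y) x 24 mm high, 30 g. This point is its centre, 12 mm above its underside.
- offcut2_mid (a point): One of two bark offcuts that lie on the bed of the clamping board at the start: a pale stick with dark bark on top, 70 long (its x) x 22 wide (its y) x 24 mm high, 30 g. This point is its centre, 12 mm above its underside.
- tray: Fixed open plywood tray for offcuts, 150 (its x) x 120 (its y) x 40 mm high outside, walls and floor 5 mm. Origin at the centre of its underside. The tray and the counter may have changed places.
- counter: Tally counter fixed to the bench: grey box 60 x 56 x 44 mm high on a 90 x 80 x 4 mm steel foot, with a row of white number wheels in its front (-x side). Origin at the centre of its underside, z up.
- lever (a joint): Angle of the counter's sprung lever (rad): 0 = at rest, 1.0 = at its stop; it grows counter-clockwise seen from above. A spring drives it back to 0 when it is released (about 1.3 N at the post at rest, 3.5 N at the stop).
- lever_pivot (a point): The lever's vertical pivot axis, on top of the counter, 50 mm above the bench, at the counter's own x, y. At rest the lever points from here along the counter's -x turned 0.5 rad clockwise seen from above (towards the counter's +y); at the stop it points 0.5 rad to the other side (towards -y).
- lever_post (a point): Top centre of the lever's upright black thumb post, 12 mm in diameter, 55 mm out from the pivot; it stands from z = 52 to z = 84 mm above the bench, in front of the counter's box, and can be pushed sideways from above.
- sanding_block: Bystander: cork sanding block 85 x 56 x 26 mm near the blanks. Leave it.
- glue_bottle: Bystander: standing white glue bottle, 56 mm in diameter, 150 mm high. Leave it.
- round_blank: Bystander: flat brown wooden disc, 50 mm in diameter, 22 mm high; no carving blank. Leave it.
- square_block: Bystander: brown block 50 x 50 x 46 mm without an eye; it is no carving blank. Leave it.
- blank1_mid (a point): Carving blank, one of up to four (two to four are present, the others are absent): pale wood block 60 long (its x) x 32 wide (its y) x 34 mm high (its z), 60 g, with a carved round eye on its top face (the eye is only drawn, it does not matter for gripping). This point is its centre, 17 mm above its underside. It starts flat on the table, eye up, at any yaw.
- blank2_mid (a point): Carving blank, one of up to four (two to four are present, the others are absent): pale wood block 60 long (its x) x 32 wide (its y) x 34 mm high (its z), 60 g, with a carved round eye on its top face (the eye is only drawn, it does not matter for gripping). This point is its centre, 17 mm above its underside. It starts flat on the table, eye up, at any yaw.
- blank3_mid (a point): Carving blank, one of up to four (two to four are present, the others are absent): pale wood block 60 long (its x) x 32 wide (its y) x 34 mm high (its z), 60 g, with a carved round eye on its top face (the eye is only drawn, it does not matter for gripping). This point is its centre, 17 mm above its underside. It starts flat on the table, eye up, at any yaw.
- blank4_mid (a point): Carving blank, one of up to four (two to four are present, the others are absent): pale wood block 60 long (its x) x 32 wide (its y) x 34 mm high (its z), 60 g, with a carved round eye on its top face (the eye is only drawn, it does not matter for gripping). This point is its centre, 17 mm above its underside. It starts flat on the table, eye up, at any yaw.

How it is judged:
By the outcome, as a careful person would: the job done as asked, in the order asked, and still so for the second after the job is handed in, with the robot touching nothing.
Of blank1, blank2, blank3, blank4 only 2 to 4 are there at a start; the rules pass over those that are not, and their reading is None.
At some moment in a run one of blank1, blank2, blank3, blank4 may be knocked a few centimetres aside while the robot is not near it.
Once in a run the grip may slacken for a moment while it holds something.
It also fails if it takes over 210 s, if anything falls off the work surface, if the arm or the gripper's body presses on something with over 40 N, if the wrist force passes 120 N, or if a joint passes its speed limit or range.

### The arm

A 6-joint arm with a two-finger parallel gripper is mounted at the origin on the work surface. World frame = base frame: x ahead of the robot, y to its left, z up, the work surface at z = 0. Lengths are in m, angles in rad, forces in N, time in s.
With the tool pointing down it reaches from about 0.35 to 1 m from the base axis. Payload 7.1 kg.
Tool frame: the origin (TCP) lies midway between the tips of the shut fingers; the grasp point (between the pads) lies 19 mm behind it; z points along the fingers, y is the line along which they close (so a half turn about z gives the same grasp; the last joint's range is limited). The gripper opens to 85 mm and grips with 20 to 120 N. Pads are 22 mm wide; open, the fingers measure 114 mm over their backs; the gripper's body (76 mm by 85 mm) begins 54 mm behind the grasp point. The pads swing forward as they close: fully open they stand 13 mm farther back than shut.
Start: joints at [-1.29, 0.423, 1.63, -0, 1.089, -0.019], TCP at [0.185, -0.597, 0.231] pointing down, gripper open.
Joint ranges: [-3, 3], [-0.9, 2.11], [0.09, 2.58], [-1.31, 4.45], [0.11, 2.69], [-2.54, 2.54]. Speed limits (rad/s): [2.39, 2.39, 3.01, 3.14, 3.14, 3.14].

### API

Orientations are given as a unit quaternion [w, x, y, z].
In Python, from station import manip gives the robot as it stands. The module is installed in compiled form; this text tells all that it offers.
- The arm moves only by the tool drive_tool, never from a script. Its argument "increments" is a list that holds one entry, the list of rows, each a list of 7 numbers: the turn, a rotation vector about the world's x, y, z in degrees, then the shift along the world's x, y, z in mm, then the opening, from 0 (shut) to 1 (fully open). In form: [[[ax, ay, az, x, y, z, gripper], ...]]. A call has exactly 8 rows; each row shifts and turns the commanded pose from where the row before left it; what a row does not reach is not made up. A row lasts 1/12 s, in which the tool goes at most 41.7 mm and 7.16 degrees, less where a joint would pass 70% of its speed; a pose out of reach is approached as far as the arm can. A call is refused whole if a number of a shift passes 41.7 or a number of a turn 7.16, either way. A call with a gripper value outside its range is refused whole. The fingers move at their own pace and stop on an object; "force" is the grip in N (left out, the last holds). Time passes only in rows, so rows that do not move let the fingers close, or fill a call up. It gives the time, the measured TCP pose, the force, the opening and the grip force at its end, in the units of the state.
- manip.observe(): the state, without advancing time (a new reading comes with each control period).
- manip.capture(name): name is "side" or "top"; returns a dict with "pixels" (420x560x3 uint8, red, green, blue), "fx", "fy", "cx", "cy" (pixels), "position" and "attitude" of the camera in the world. Camera axes: x right, y up, looking along -z (the intrinsics and any distortion apply to the point x, -y, -z); pixel columns grow to the right and rows downward; lengths in m; the calibration is good to about 2 mm. A picture is of the moment at which its call begins. There is no depth.
- manip.finish_job(): hands the job in; it is judged then, once.
Trained networks look in a picture, given as the dict that the camera call returned (one of the last four; its "shot" number tells which), for a name from the list of things; names that differ only in an ending like _2 or _b are one class to them, and where a whole thing is asked for, a point or a joint stands for the part that bears it (a point fixed in the world has none). Each returns a list of dicts, best first, with "confidence" (0 to 1); they miss things now and then, are a little off and sometimes report something else, mostly with a low value. They report only what shows in the picture. A call takes as long as a camera call.
- manip.spot_in(label, picture): "xyz" ([x, y, z] in m, in the coordinates of the camera as it stood for that picture, good to about 4 mm: the middle of the surface that is visible of it).
- manip.place_of(label, picture): "xyz" ([x, y, z] in m, in the coordinates of the camera as it stood for that picture, good to about 4 mm: a listed point, or the origin of a listed thing).
The state is a dict: "clock": time; "joints": joint angles; "joint_velocities": joint speeds; "joint_torque": joint torques, N m; "position": TCP position; "tcp_rot": TCP orientation; "contact_force": force on the tool from outside, world axes, zero at the start; "ft_torque": the same for the moment, N m; "finger_gap": finger opening in m; "gripper_force": force on a finger pad.
Only numpy, scipy, OpenCV 4.12 (cv2) and the standard library are available. Lean on these libraries where they do the work, as an engineer would, in place of code of your own. Each camera call takes 0.05 s, during which the arm holds its last target. There are 200 camera calls.

## Working session

There is one attempt and no reset: what is moved stays moved. The work goes in short steps, Python scripts to look and compute and a tool call to move; the robot and the scene stay as the last step left them, time stands still between calls to the robot, and variables do not carry over. Pictures are saved under pics/ and viewed, at most 14 in all, crops included, and the job is handed in when it is done.

Besides the shell and the picture viewer there is one more tool, called after "Request:" as name(argument=value, ...), one argument or row to a line, values as JSON. drive_tool: Moves the arm, as the interface text tells. Its arguments: {"type":"object","properties":{"increments":{"type":"array"},"force":{"type":"number"}},"required":["increments"]}

```bash
mkdir -p pics; cat > h.py <<'E'
import numpy as np, cv2
from scipy.spatial.transform import Rotation as R
from station import manip as m
def rot(q): return R.from_quat([q[1],q[2],q[3],q[0]])
def cap(n,save=None):
    p=m.capture(n)
    if save: cv2.imwrite('pics/'+save,p['pixels'][:,:,::-1])
    return p
def att(p):
    a=np.array(p['attitude']); return rot(a) if a.size==4 else R.from_matrix(a)
def world(p,x): return att(p).apply(x)+np.array(p['position'])
def ray(p,u,v,z):
    d=att(p).apply([(u-p['cx'])/p['fx'],-(v-p['cy'])/p['fy'],-1]); o=np.array(p['position'])
    return o+d*(z-o[2])/d[2]
def find(p,l,f='place_of'):
    return [(np.round(world(p,r['xyz'])*1000).astype(int).tolist(),round(r['confidence'],2)) for r in getattr(m,f)(l,p)]
def st():
    s=m.observe(); print(round(s['clock'],2),np.round(np.array(s['position'])*1000,1),np.round(rot(s['tcp_rot']).as_matrix()[:,1],3),np.round(rot(s['tcp_rot']).as_matrix()[:,2],3),'F',np.round(s['contact_force'],1),'gap',round(s['finger_gap']*1000,1),round(s['gripper_force'],1),'j',np.round(s['joints'],2))
E
python3 - <<'E'
from h import *
st()
for c in('top','side'):
    p=cap(c,c+'0.png'); print(c,{k:p[k] for k in p if k!='pixels'})
    for l in 'jig fence_mid bar_stem bar_knob wedge_tab offcut1_mid tray counter lever_pivot lever_post blank1_mid sanding_block glue_bottle round_blank square_block'.split():
        print(l,find(p,l))
E
```

```text
0.0 [ 184.4 -596.6  230.5] [ 0.295 -0.955 -0.002] [-0.     0.002 -1.   ] F [ 1.1  0.2 -0.7] gap 85.4 0.0 j [-1.29  0.42  1.63 -0.    1.09 -0.02]
top {'fx': 539.7326688676127, 'fy': 539.7326688676127, 'cx': 274.9780771125647, 'cy': 208.2512387143204, 'position': array([0.30573582, 0.01369561, 1.83081188]), 'attitude': array([ 0.71559019,  0.02544749, -0.0361352 , -0.69712076]), 'shot': 1}
jig [([580, -34, 2], 0.71), ([562, -31, 75], 0.66), ([371, -280, 47], 0.63)]
fence_mid [([674, -30, 13], 0.88)]
bar_stem [([422, -38, 29], 0.73), ([580, -34, -2], 0.64), ([370, -278, -1], 0.55), ([472, 396, 15], 0.45)]
bar_knob [([559, -31, 75], 0.98), ([426, -38, 29], 0.45)]
wedge_tab [([454, -6, 64], 0.59)]
offcut1_mid []
tray [([597, -334, -5], 0.62)]
counter [([369, -277, -1], 0.7), ([257, 273, 2], 0.4)]
lever_pivot [([367, -281, 45], 0.78), ([423, -38, 30], 0.67)]
lever_post [([320, -264, 86], 0.61)]
blank1_mid [([386, 338, 19], 0.45)]
sanding_block [([638, 299, -2], 0.91), ([627, 0, 24], 0.69)]
glue_bottle [([455, -450, 0], 0.58), ([457, -8, 65], 0.45)]
round_blank [([585, 450, -1], 0.74)]
squa
[... 367 characters left out ...]
]
bar_stem [([422, -40, 34], 0.75), ([366, -279, 56], 0.57)]
bar_knob [([561, -35, 77], 0.71), ([468, 397, 20], 0.57), ([370, -283, 6], 0.5)]
wedge_tab [([452, -10, 70], 0.41)]
offcut1_mid [([622, -1, 27], 0.71), ([423, -40, 36], 0.29)]
tray [([597, -336, 4], 0.66)]
counter [([372, -284, 3], 0.85), ([457, -447, 1], 0.56)]
lever_pivot [([367, -280, 57], 0.88), ([369, -282, 6], 0.73), ([626, -3, 29], 0.39)]
lever_post [([318, -260, 85], 0.5)]
blank1_mid [([384, 338, 20], 0.97), ([645, 299, 1], 0.16)]
sanding_block [([645, 297, -3], 0.79), ([370, -278, 7], 0.59)]
glue_bottle [([457, -445, 1], 0.65)]
round_blank [([581, 446, 1], 0.71), ([456, -447, 3], 0.41)]
square_block [([264, 269, 3], 0.76)]
```

View pics/top0.png

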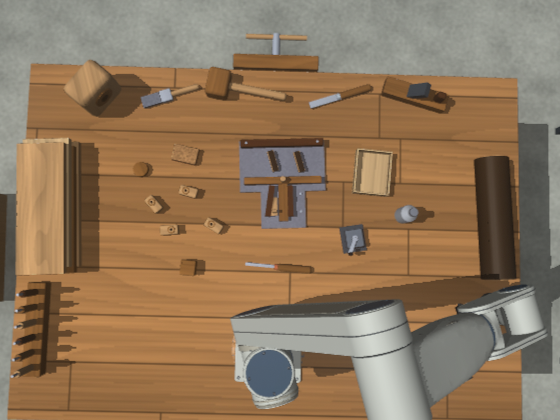

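View pics/side0.png

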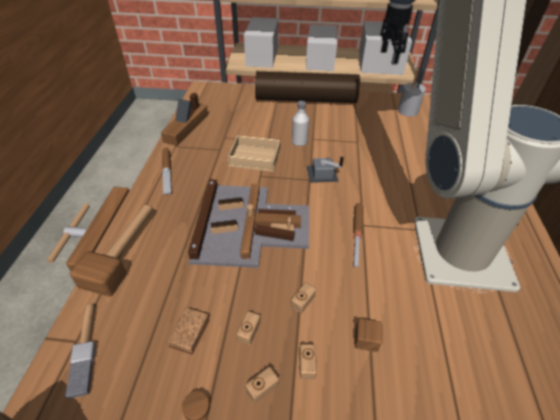

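```bash
python3 - <<'E'
import cv2,numpy as np
t=cv2.imread('pics/top0.png');s=cv2.imread('pics/side0.png')
a=cv2.resize(t[175:250,135:235],None,fx=4,fy=4,interpolation=cv2.INTER_CUBIC)
b=cv2.resize(t[132:232,232:332],None,fx=4,fy=4,interpolation=cv2.INTER_CUBIC)
c=cv2.resize(s[280:405,230:330],None,fx=4,fy=2.4*4/2.4,interpolation=cv2.INTER_CUBIC)[:500]
im=np.zeros((520,800,3),np.uint8); im[:300,:400]=a; im[:400,400:]=b
cv2.imwrite('pics/c0.png',im[:400])
hsv=cv2.cvtColor(t,cv2.COLOR_BGR2HSV)
for u,v in((154,204),(150,200),(188,191),(168,230),(214,226),(200,210),(170,190),(160,217)): print(u,v,hsv[v,u])
E
```

```text
154 204 [ 15 129 144]
150 200 [ 15 122 167]
188 191 [ 15 142 149]
168 230 [ 15 137 170]
214 226 [ 16 125 175]
200 210 [ 15 143 152]
170 190 [ 15 143 152]
160 217 [ 15 142 145]
```

View pics/c0.png

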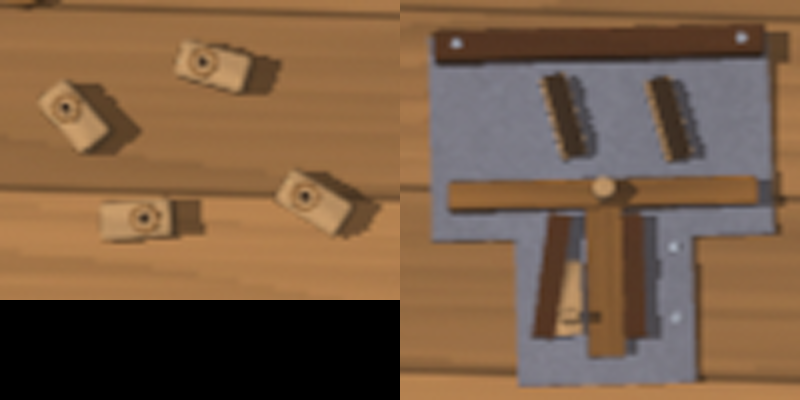

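```bash
cat > m1.py <<'E'
from h import *
p=cap('top')
def P(x,y,z,ox,oy): return ray(p,ox+(x+.5)/4-.5,oy+(y+.5)/4-.5,z)*1000
B=dict(A=[(38,102),(70,82),(110,130),(86,152)],B=[(183,41),(251,57),(243,93),(175,76)],C=[(101,203),(173,197),(173,238),(101,241)],D=[(292,170),(353,205),(343,235),(276,202)])
for k,c in B.items():
    q=np.array([P(*a,.025,135,175)[:2] for a in c]); 
    r=cv2.minAreaRect(q.astype(np.float32)); print(k,q.mean(0).round(),r[0],r[1],r[2])
    e=[q[(i+1)%4]-q[i] for i in range(4)]; L=max(e,key=lambda v:v@v); print('  len',np.hypot(*L),'yaw',np.degrees(np.arctan2(L[1],L[0]))%180)
for k,c,z in(('fence',[(434,35),(763,27),(763,54),(434,62)],.042),('deck',[(432,241),(516,241),(520,385),(693,379),(692,235),(774,233)],.012),('o1',[(541,76),(563,73),(586,155),(564,160)],.024),('o2',[(647,79),(668,75),(690,156),(669,160)],.024),('knob',[(603,187)],.072),('cross',[(449,186),(757,178),(757,202),(449,211)],.042)):
    print(k,[P(x-400,y,z,232,132)[:2].round().tolist() for x,y in c], np.mean([P(x-400,y,z,232,132)[:2] for x,y in c],0).round())
E
python3 m1.py
```

```text
A [468. 395.] (469.375732421875, 395.80712890625) (58.55460739135742, 30.78752899169922) 44.70008850097656
  len 58.5635726872938 yaw 45.70364193482866
B [513. 282.] (512.859619140625, 282.38348388671875) (59.55266189575195, 31.068973541259766) 78.24665832519531
  len 58.87257284499222 yaw 77.45357987271555
C [383. 341.] (383.5968933105469, 340.516357421875) (34.2199592590332, 60.75967025756836) 3.887054681777954
  len 60.05371900116639 yaw 96.30032310959314
D [401. 192.] (401.334228515625, 190.795166015625) (62.618507385253906, 29.827119827270508) 65.33563232421875
  len 62.532432172617995 yaw 65.33563819389069
fence [[688.0, 112.0], [703.0, -165.0], [680.0, -165.0], [665.0, 111.0]] [684. -27.]
deck [[517.0, 109.0], [519.0, 38.0], [397.0, 32.0], [406.0, -114.0], [529.0, -111.0], [532.0, -181.0]] [484. -38.]
o1 [[659.0, 21.0], [662.0, 2.0], [593.0, -19.0], [588.0, -1.0]] [626.   1.]
o2 [[659.0, -69.0], [663.0, -87.0], [594.0, -107.0], [590.0, -89.0]] [627. -88.]
knob [[559.0, -33.0]] [559. -33.]
cross [[561.0, 95.0], [574.0, -162.0], [554.0, -163.0], [539.0, 94.0]] [557. -34.]
```

Request:
drive_tool(
  increments=[
    [[0,0,0,27.7,31.8,0,0.7],[0,0,0,27.7,31.8,0,0.7],[0,0,0,27.7,31.8,0,0.7],[0,0,0,27.7,31.8,0,0.7],[0,0,0,27.7,31.8,0,0.7],[0,0,0,27.7,31.8,0,0.7],[0,0,0,27.7,31.8,0,0.7],[0,0,0,27.7,31.8,0,0.7]],
  ],
  force=40,
)

```text
clock: 2.32
position: [0.4046, -0.3441, 0.2316]
tcp_rot: [0.0, 0.989, 0.149, 0.0]
contact_force: [1.3, -1.3, 0.5]
finger_gap: 0.0603
gripper_force: 0.0
```

Request:
drive_tool(
  increments=[
    [[0,0,0,27.7,31.8,0,0.7],[0,0,0,27.7,31.8,0,0.7],[0,0,0,27.7,31.8,0,0.7],[0,0,0,27.7,31.8,0,0.7],[0,0,0,27.7,31.8,0,0.7],[0,0,0,27.7,31.8,0,0.7],[0,0,0,27.7,31.8,0,0.7],[0,0,0,27.7,31.8,0,0.7]],
  ],
)

```text
clock: 2.98
position: [0.6236, -0.0925, 0.2315]
tcp_rot: [0.0, 0.989, 0.149, 0.0]
contact_force: [0.8, -0.8, 0.1]
finger_gap: 0.0598
gripper_force: 0.0
```

Request:
drive_tool(
  increments=[
    [[0,0,0,0,0,-30,0.7],[0,0,0,0,0,-30,0.7],[0,0,0,0,0,-30,0.7],[0,0,0,0,0,-30,0.7],[0,0,0,0,0,-30,0.7],[0,0,0,0,0,-30,0.7],[0,0,0,0,0,-25,0.7],[0,0,0,0,0,-10,0.7]],
  ],
)

```text
clock: 3.65
position: [0.6202, -0.094, 0.0127]
tcp_rot: [-0.001, 0.989, 0.149, -0.002]
contact_force: [-0.9, -0.3, -0.7]
finger_gap: 0.0598
gripper_force: 0.0
```

Request:
drive_tool(
  increments=[
    [[0,0,0,0,0,0,0],[0,0,0,0,0,0,0],[0,0,0,0,0,0,0],[0,0,0,0,0,0,0],[0,0,0,0,0,0,0],[0,0,0,0,0,0,0],[0,0,0,0,0,0,0],[0,0,0,0,0,0,0]],
  ],
  force=40,
)

```text
clock: 4.32
position: [0.6238, -0.0947, 0.0182]
tcp_rot: [0.0, 0.989, 0.149, 0.001]
contact_force: [-0.3, 0.1, 7.3]
finger_gap: 0.021
gripper_force: 40.8
```

Request:
drive_tool(
  increments=[
    [[0,0,0,0,0,34,0],[0,0,0,0,0,34,0],[0,0,0,0,0,34,0],[0,0,-6.8,-3.3,-27.8,0,0],[0,0,-6.8,-3.3,-27.8,0,0],[0,0,-6.8,-3.3,-27.8,0,0],[0,0,0,-3.3,-27.8,0,0],[0,0,0,-3.3,-27.8,0,0]],
  ],
)

```text
clock: 4.98
position: [0.6059, -0.2346, 0.1192]
tcp_rot: [0.0, 1.0, -0.028, 0.001]
contact_force: [0.4, 0.2, -0.6]
finger_gap: 0.021
gripper_force: 39.9
```

Request:
drive_tool(
  increments=[
    [[0,0,0,-3.3,-27.8,0,0],[0,0,0,-3.3,-27.8,0,0],[0,0,0,-3.3,-27.8,0,0],[0,0,0,0,0,-28,0],[0,0,0,0,0,-28,0],[0,0,0,0,0,-28,0],[0,0,0,0,0,0,0],[0,0,0,0,0,0,0]],
  ],
)

```text
clock: 5.65
position: [0.595, -0.3163, 0.0335]
tcp_rot: [-0.001, 1.0, -0.028, -0.001]
contact_force: [0.1, 0.0, -0.3]
finger_gap: 0.0208
gripper_force: 39.8
```

```bash
python3 - <<'E'
from h import *
st()
p=cap('side','s1.png'); q=cap('top')
a=q['pixels'][:,:,::-1]; b=p['pixels'][:,:,::-1]
im=np.hstack([cv2.resize(a[130:230,310:410],None,fx=4,fy=4,interpolation=2),cv2.resize(b[100:200,210:310],None,fx=4,fy=4,interpolation=2)])
cv2.imwrite('pics/s1c.png',im)
E
```

```text
5.65 [ 595.  -316.3   33.5] [-0.056 -0.998 -0.001] [-0.003  0.002 -1.   ] F [ 0.1  0.  -0.3] gap 20.8 39.8 j [-0.51  0.74  1.6   0.    0.8   1.12]
```

View pics/s1c.png

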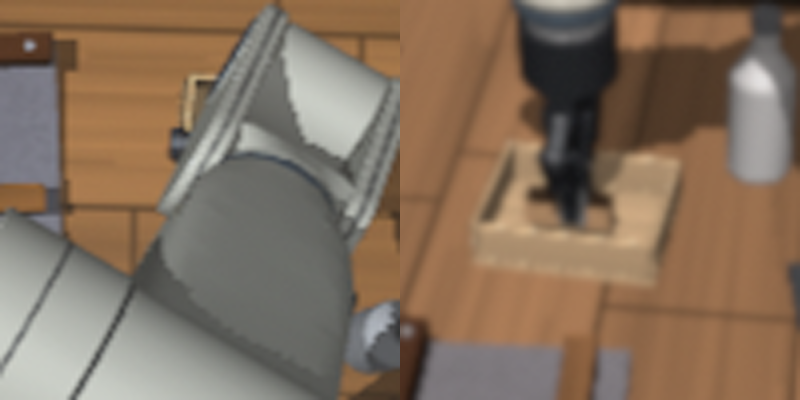

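Request:
drive_tool(
  increments=[
    [[0,0,0,0,0,0,0.42],[0,0,0,0,0,0,0.42],[0,0,0,0,0,0,0.42],[0,0,0,0,0,0,0.42],[0,0,0,0,0,29,0.42],[0,0,0,0,0,29,0.42],[0,0,0,0,0,29,0.42],[0,0,0,2.8,31.7,0,0.6]],
  ],
)

```text
clock: 6.42
position: [0.6026, -0.2908, 0.1283]
tcp_rot: [0.003, 1.0, -0.03, 0.005]
contact_force: [1.0, 0.1, 0.9]
finger_gap: 0.0465
gripper_force: 0.0
```

Request:
drive_tool(
  increments=[
    [[0,0,6.8,2.8,31.7,0,0.6],[0,0,6.8,2.8,31.7,0,0.6],[0,0,6.8,2.8,31.7,0,0.6],[0,0,0,2.8,31.7,0,0.6],[0,0,0,2.8,31.7,0,0.6],[0,0,0,2.8,31.7,0,0.6],[0,0,0,2.8,31.7,0,0.6],[0,0,0,2.8,31.7,0,0.6]],
  ],
)

```text
clock: 7.08
position: [0.6213, -0.0299, 0.1218]
tcp_rot: [0.0, 0.989, 0.149, 0.0]
contact_force: [1.0, 0.1, -0.1]
finger_gap: 0.0513
gripper_force: 0.0
```

Request:
drive_tool(
  increments=[
    [[0,0,0,2.8,31.7,0,0.6],[0,0,0,0,0,0,0.6],[0,0,0,0,0,-25,0.6],[0,0,0,0,0,-25,0.6],[0,0,0,0,0,-25,0.6],[0,0,0,0,0,-25,0.6],[0,0,0,0,0,0,0.6],[0,0,0,0,0,0,0.6]],
  ],
)

```text
clock: 7.75
position: [0.6231, -0.0002, 0.0205]
tcp_rot: [-0.0, 0.989, 0.149, -0.001]
contact_force: [0.3, 0.0, 0.8]
finger_gap: 0.0512
gripper_force: 0.0
```

Request:
drive_tool(
  increments=[
    [[0,0,0,0,0,0,0],[0,0,0,0,0,0,0],[0,0,0,0,0,0,0],[0,0,0,0,0,0,0],[0,0,0,0,0,0,0],[0,0,0,0,0,0,0],[0,0,0,0,0,0,0],[0,0,0,0,0,0,0]],
  ],
)

```text
clock: 8.42
position: [0.6255, 0.0, 0.0234]
tcp_rot: [0.0, 0.989, 0.149, 0.002]
contact_force: [0.3, -1.5, 6.3]
finger_gap: 0.0204
gripper_force: 39.8
```

Request:
drive_tool(
  increments=[
    [[0,0,0,0,0,34,0],[0,0,0,0,0,34,0],[0,0,0,0,0,34,0],[0,0,-6.8,-2.6,-32.1,0,0],[0,0,-6.8,-2.6,-32.1,0,0],[0,0,-6.8,-2.6,-32.1,0,0],[0,0,0,-2.6,-32.1,0,0],[0,0,0,-2.6,-32.1,0,0]],
  ],
)

```text
clock: 9.08
position: [0.6111, -0.1617, 0.1246]
tcp_rot: [0.0, 1.0, -0.028, 0.001]
contact_force: [0.8, -0.1, 1.0]
finger_gap: 0.0207
gripper_force: 39.4
```

Request:
drive_tool(
  increments=[
    [[0,0,0,-2.6,-32.1,0,0],[0,0,0,-2.6,-32.1,0,0],[0,0,0,-2.6,-32.1,0,0],[0,0,0,-2.6,-32.1,0,0],[0,0,0,-2.6,-32.1,0,0],[0,0,0,-2.6,-32.1,0,0],[0,0,0,0,0,0,0],[0,0,0,0,0,-27,0]],
  ],
)

```text
clock: 9.75
position: [0.5986, -0.3573, 0.1022]
tcp_rot: [0.003, 1.0, -0.03, 0.005]
contact_force: [1.4, 0.5, -0.9]
finger_gap: 0.0206
gripper_force: 39.4
```

Request:
drive_tool(
  increments=[
    [[0,0,0,0,0,-27,0],[0,0,0,0,0,-27,0],[0,0,0,0,0,0,0],[0,0,0,0,0,0,0],[0,0,0,0,0,0,0.42],[0,0,0,0,0,0,0.42],[0,0,0,0,0,0,0.42],[0,0,0,0,0,0,0.42]],
  ],
)

```text
clock: 10.42
position: [0.5964, -0.3533, 0.0441]
tcp_rot: [0.001, 1.0, -0.028, 0.001]
contact_force: [0.4, -0.5, -0.3]
finger_gap: 0.0356
gripper_force: 0.0
```

Request:
drive_tool(
  increments=[
    [[0,0,0,0,0,36,0.42],[0,0,0,0,0,36,0.42],[0,0,0,0,0,36,0.42],[0,0,0,0,20,36,0.42],[0,0,0,0,40,0,0.6],[0,0,0,0,40,0,0.6],[0,0,0,0,40,0,0.6],[0,0,0,0,40,0,0.6]],
  ],
)

```text
clock: 11.08
position: [0.5954, -0.1715, 0.1877]
tcp_rot: [0.0, 1.0, -0.029, 0.001]
contact_force: [1.6, 0.2, 0.4]
finger_gap: 0.0513
gripper_force: 0.0
```

```bash
python3 - <<'E'
from h import *
st()
q=cap('top','t2.png')
p=cap('side','s2.png')
for c in(q,p):
    for l in('blank1_mid','offcut1_mid'): print(l,find(c,l))
E
```

```text
11.08 [ 595.4 -171.5  187.7] [-0.057 -0.998  0.   ] [ 0.002 -0.    -1.   ] F [1.6 0.2 0.4] gap 51.3 0.0 j [-0.3   0.47  1.68  0.    1.    1.33]
blank1_mid [([383, 335, 19], 0.46), ([579, -36, -2], 0.32)]
offcut1_mid [([602, -358, 13], 0.46)]
blank1_mid [([385, 340, 25], 0.85), ([597, -340, 2], 0.73)]
offcut1_mid [([597, -357, 20], 0.48), ([513, 279, 17], 0.45)]
```

View pics/s2.png

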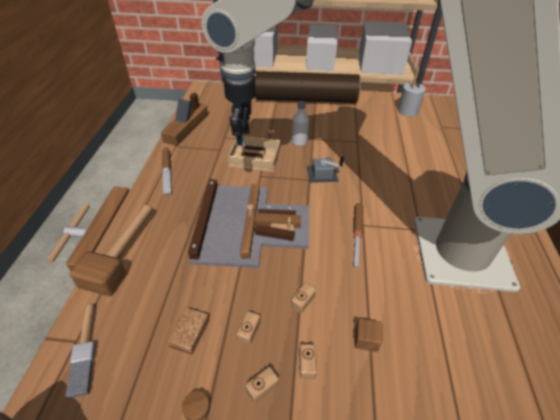

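Request:
drive_tool(
  increments=[
    [[0,0,6.86,-16.2,30.3,0,0.7],[0,0,6.86,-16.2,30.3,0,0.7],[0,0,6.86,-16.2,30.3,0,0.7],[0,0,6.86,-16.2,30.3,0,0.7],[0,0,6.86,-16.2,30.3,0,0.7],[0,0,6.86,-16.2,30.3,0,0.7],[0,0,6.86,-16.2,30.3,0,0.7],[0,0,6.86,-16.2,30.3,0,0.7]],
  ],
)

```text
clock: 12.05
position: [0.4658, 0.0694, 0.1866]
tcp_rot: [0.0, 0.899, 0.437, 0.0]
contact_force: [0.6, 1.7, 0.0]
finger_gap: 0.0598
gripper_force: 0.0
```

Request:
drive_tool(
  increments=[
    [[0,0,6.86,-16.2,30.3,0,0.7],[0,0,6.86,-16.2,30.3,0,0.7],[0,0,0,-16.2,30.3,0,0.7],[0,0,0,-16.2,30.3,0,0.7],[0,0,0,0,0,-30,0.7],[0,0,0,0,0,-30,0.7],[0,0,0,0,0,-30,0.7],[0,0,0,0,0,0,0.7]],
  ],
)

```text
clock: 12.72
position: [0.399, 0.1889, 0.0924]
tcp_rot: [-0.001, 0.842, 0.54, -0.004]
contact_force: [-1.6, -0.1, -0.7]
finger_gap: 0.0594
gripper_force: 0.0
```

```bash
python3 - <<'E'
from h import *
st()
q=cap('top','t3.png');p=cap('side','s3.png')
im=np.hstack([cv2.resize(q['pixels'][175:250,135:235,::-1],None,fx=4,fy=4,interpolation=2),cv2.resize(p['pixels'][265:400,230:410,::-1],(400,300),interpolation=2)])
cv2.imwrite('pics/c3.png',im)
E
```

```text
12.72 [399.  188.9  92.4] [ 0.909 -0.418 -0.005] [-0.007 -0.003 -1.   ] F [-1.6 -0.1 -0.7] gap 59.4 0.0 j [ 0.42  0.4   2.11 -0.    0.64  0.85]
```

View pics/c3.png

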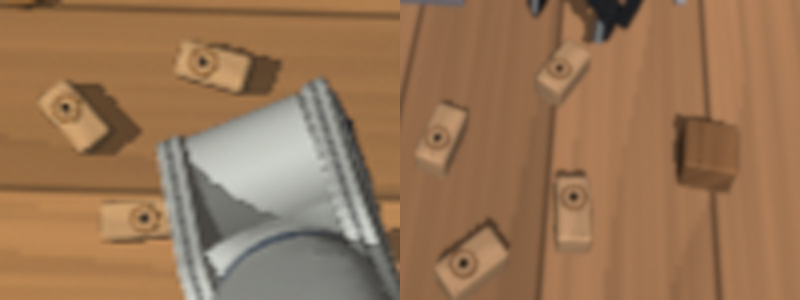

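Request:
drive_tool(
  increments=[
    [[0,0,0,1,1,-30,0.7],[0,0,0,0,0,-30,0.7],[0,0,0,0,0,-30,0.7],[0,0,0,0,0,0,0.7],[0,0,0,0,0,0,0],[0,0,0,0,0,0,0],[0,0,0,0,0,0,0],[0,0,0,0,0,0,0]],
  ],
  force=60,
)

```text
clock: 13.48
position: [0.4039, 0.1923, 0.0088]
tcp_rot: [0.0, 0.842, 0.54, 0.002]
contact_force: [0.3, -1.9, 9.9]
finger_gap: 0.0313
gripper_force: 59.0
```

Request:
drive_tool(
  increments=[
    [[0,0,0,0,0,0,0],[0,0,0,0,0,0,0],[0,0,0,0,0,0,0],[0,0,0,0,0,0,0],[0,0,0,0,0,28,0],[0,0,0,0,0,28,0],[0,0,0,0,0,28,0],[0,0,0,0,0,28,0]],
  ],
)

```text
clock: 14.15
position: [0.4023, 0.1918, 0.1211]
tcp_rot: [0.0, 0.842, 0.54, 0.001]
contact_force: [0.3, -0.1, -0.6]
finger_gap: 0.0311
gripper_force: 58.3
```

```bash
python3 - <<'E'
from h import *
st()
q=cap('top');p=cap('side','s4.png')
cv2.imwrite('pics/c4.png',np.hstack([cv2.resize(p['pixels'][150:400,200:400,::-1],None,fx=2,fy=2,interpolation=2),cv2.resize(q['pixels'][150:250,135:235,::-1],(400,500),interpolation=2)]))
E
```

```text
14.15 [402.3 191.8 121.1] [ 0.909 -0.417  0.001] [ 0.002  0.001 -1.   ] F [ 0.3 -0.1 -0.6] gap 31.1 58.3 j [ 0.42  0.35  2.09 -0.    0.7   0.85]
```

View pics/c4.png

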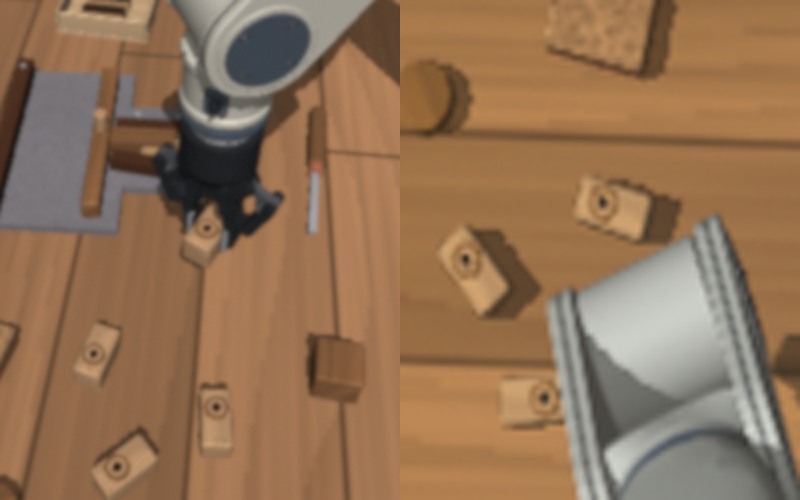

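Request:
drive_tool(
  increments=[
    [[0,0,-6.91,21.6,-28.4,0,0],[0,0,-6.91,21.6,-28.4,0,0],[0,0,-6.91,21.6,-28.4,0,0],[0,0,-6.91,21.6,-28.4,0,0],[0,0,-6.91,21.6,-28.4,0,0],[0,0,-6.91,21.6,-28.4,0,0],[0,0,-6.91,21.6,-28.4,0,0],[0,0,-6.91,21.6,-28.4,0,0]],
  ],
)

```text
clock: 14.92
position: [0.5756, -0.0372, 0.1188]
tcp_rot: [0.0, 0.996, 0.085, 0.0]
contact_force: [0.4, 1.0, -0.2]
finger_gap: 0.0316
gripper_force: 61.9
```

Request:
drive_tool(
  increments=[
    [[0,0,-6.91,21.6,-28.4,0,0],[0,0,0,21.6,-28.4,0,0],[0,0,0,21.6,-28.4,0,0],[0,0,0,0,0,-20,0],[0,0,0,0,0,-20,0],[0,0,0,0,0,0,0],[0,0,0,0,0,0,0],[0,0,0,0,0,0,0]],
  ],
)

```text
clock: 15.58
position: [0.6398, -0.1205, 0.0792]
tcp_rot: [0.0, 1.0, 0.028, 0.0]
contact_force: [1.1, -0.0, -0.8]
finger_gap: 0.0311
gripper_force: 62.0
```

```bash
python3 - <<'E'
from h import *
st()
p=cap('side','s5.png')
cv2.imwrite('pics/c5.png',cv2.resize(p['pixels'][130:280,170:330,::-1],None,fx=4,fy=4,interpolation=2))
E
```

```text
15.58 [ 639.8 -120.5   79.2] [ 0.056 -0.998  0.   ] [ 0.001 -0.    -1.   ] F [ 1.1 -0.  -0.8] gap 31.1 62.0 j [-0.2   0.65  1.65  0.    0.84  1.31]
```

View pics/c5.png

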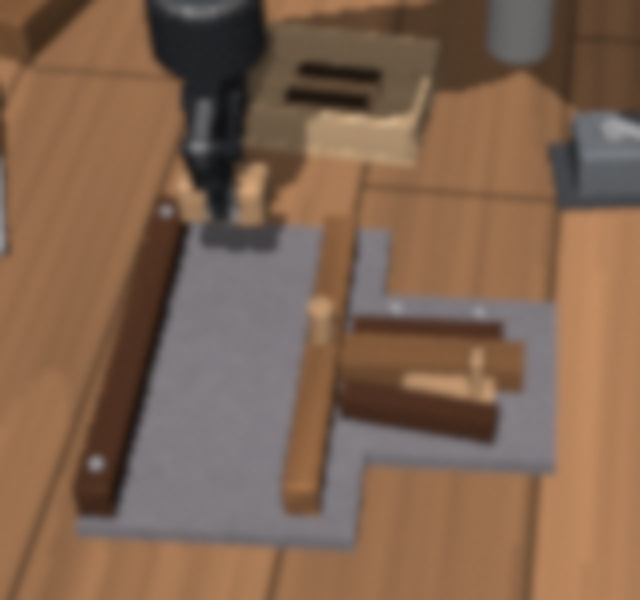

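Request:
drive_tool(
  increments=[
    [[0,0,0,0,0,-25,0],[0,0,0,0,0,-25,0],[0,0,0,0,0,-7,0],[0,0,0,0,0,0,0],[0,0,0,0,0,0,0.55],[0,0,0,0,0,0,0.55],[0,0,0,0,0,0,0.55],[0,0,0,0,0,0,0.55]],
  ],
)

```text
clock: 16.3
position: [0.6403, -0.1207, 0.0223]
tcp_rot: [0.0, 1.0, 0.028, 0.001]
contact_force: [-0.3, -0.3, -0.4]
finger_gap: 0.0468
gripper_force: 0.0
```

Request:
drive_tool(
  increments=[
    [[0,0,0,0,0,33,0.55],[0,0,0,0,0,33,0.55],[0,0,0,0,0,33,0.55],[0,0,6.66,-17.1,30.7,0,0.7],[0,0,6.66,-17.1,30.7,0,0.7],[0,0,6.66,-17.1,30.7,0,0.7],[0,0,6.66,-17.1,30.7,0,0.7],[0,0,6.66,-17.1,30.7,0,0.7]],
  ],
)

```text
clock: 16.97
position: [0.5534, 0.0339, 0.121]
tcp_rot: [0.0, 0.949, 0.316, 0.001]
contact_force: [0.4, 1.3, 0.1]
finger_gap: 0.0598
gripper_force: 0.0
```

Request:
drive_tool(
  increments=[
    [[0,0,6.66,-17.1,30.7,0,0.7],[0,0,6.66,-17.1,30.7,0,0.7],[0,0,6.66,-17.1,30.7,0,0.7],[0,0,6.66,-17.1,30.7,0,0.7],[0,0,6.66,-17.1,30.7,0,0.7],[0,0,6.66,-17.1,30.7,0,0.7],[0,0,6.66,-17.1,30.7,0,0.7],[0,0,6.66,-17.1,30.7,0,0.7]],
  ],
)

```text
clock: 17.63
position: [0.4165, 0.2799, 0.1209]
tcp_rot: [0.0, 0.707, 0.708, 0.001]
contact_force: [0.7, 0.2, -0.2]
finger_gap: 0.0599
gripper_force: 0.0
```

Request:
drive_tool(
  increments=[
    [[0,0,6.66,-17.1,30.7,0,0.7],[0,0,0,-17.1,30.7,0,0.7],[0,0,0,0,0,0,0.7],[0,0,0,0,0,0,0.7],[0,0,0,0,0,0,0.7],[0,0,0,0,0,0,0.7],[0,0,0,0,0,0,0.7],[0,0,0,0,0,0,0.7]],
  ],
)

```text
clock: 18.3
position: [0.3838, 0.3389, 0.1204]
tcp_rot: [0.0, 0.667, 0.745, -0.0]
contact_force: [-1.5, -0.6, 0.9]
finger_gap: 0.0598
gripper_force: 0.0
```

```bash
python3 - <<'E'
from h import *
st()
q=cap('top');p=cap('side')
print(find(p,'blank1_mid'),find(q,'blank1_mid'))
cv2.imwrite('pics/c6.png',np.hstack([cv2.resize(p['pixels'][150:400,180:380,::-1],None,fx=2,fy=2,interpolation=2),cv2.resize(q['pixels'][130:255,135:235,::-1],(400,500),interpolation=2)]))
E
```

```text
18.3 [383.8 338.9 120.4] [ 0.994  0.11  -0.   ] [-0. -0. -1.] F [-1.5 -0.6  0.9] gap 59.8 0.0 j [ 0.7   0.43  1.95 -0.    0.76  0.59]
[([384, 339, 22], 0.84)] [([384, 338, 18], 0.58)]
```

View pics/c6.png

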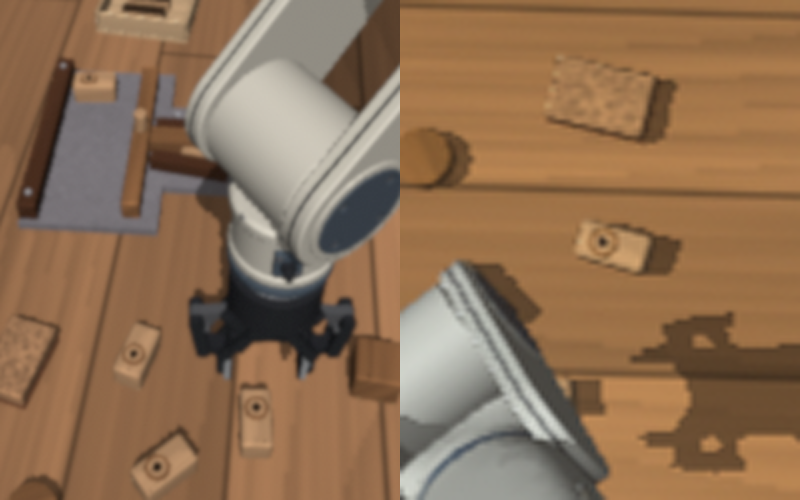

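Request:
drive_tool(
  increments=[
    [[0,0,0,0,0,-28,0.7],[0,0,0,0,0,-28,0.7],[0,0,0,0,0,-28,0.7],[0,0,0,0,0,-28,0.7],[0,0,0,0,0,0,0.7],[0,0,0,0,0,0,0],[0,0,0,0,0,0,0],[0,0,0,0,0,0,0]],
  ],
  force=60,
)

```text
clock: 19.17
position: [0.3842, 0.3406, 0.0101]
tcp_rot: [0.0, 0.666, 0.746, 0.001]
contact_force: [-0.4, 0.0, 0.9]
finger_gap: 0.031
gripper_force: 59.4
```

Request:
drive_tool(
  increments=[
    [[0,0,0,0,0,0,0],[0,0,0,0,0,0,0],[0,0,0,0,0,0,0],[0,0,0,0,0,0,0],[0,0,0,0,0,28,0],[0,0,0,0,0,28,0],[0,0,0,0,0,28,0],[0,0,0,0,0,28,0]],
  ],
)

```text
clock: 19.83
position: [0.383, 0.3397, 0.122]
tcp_rot: [0.0, 0.666, 0.746, 0.0]
contact_force: [0.2, 1.0, -0.3]
finger_gap: 0.0313
gripper_force: 59.5
```

Request:
drive_tool(
  increments=[
    [[0,0,-6.66,18.1,-28.6,0,0],[0,0,-6.66,18.1,-28.6,0,0],[0,0,-6.66,18.1,-28.6,0,0],[0,0,-6.66,18.1,-28.6,0,0],[0,0,-6.66,18.1,-28.6,0,0],[0,0,-6.66,18.1,-28.6,0,0],[0,0,-6.66,18.1,-28.6,0,0],[0,0,-6.66,18.1,-28.6,0,0]],
  ],
)

```text
clock: 20.5
position: [0.5287, 0.1094, 0.1211]
tcp_rot: [0.0, 0.931, 0.365, 0.0]
contact_force: [0.8, 0.7, -0.7]
finger_gap: 0.0311
gripper_force: 59.4
```

Request:
drive_tool(
  increments=[
    [[0,0,-6.66,18.1,-28.6,0,0],[0,0,-6.66,18.1,-28.6,0,0],[0,0,-6.66,18.1,-28.6,0,0],[0,0,-6.66,18.1,-28.6,0,0],[0,0,-6.66,18.1,-28.6,0,0],[0,0,-6.66,18.1,-28.6,0,0],[0,0,0,0,0,0,0],[0,0,0,0,0,0,0]],
  ],
)

```text
clock: 21.17
position: [0.6372, -0.0622, 0.1208]
tcp_rot: [0.0, 1.0, 0.027, 0.001]
contact_force: [0.1, -0.3, 0.3]
finger_gap: 0.0313
gripper_force: 59.5
```

```bash
python3 - <<'E'
from h import *
st()
q=cap('top','t7.png');p=cap('side','s7.png')
for l in('blank1_mid',):print(find(p,l),find(q,l),find(p,l,'spot_in'))
E
```

```text
21.17 [637.2 -62.2 120.8] [ 0.054 -0.999  0.   ] [ 0.001 -0.    -1.   ] F [ 0.1 -0.3  0.3] gap 31.3 59.5 j [-0.12  0.58  1.66  0.    0.9   1.4 ]
[([638, -60, 134], 0.47)] [] [([622, -48, 142], 0.48), ([581, 449, 23], 0.44)]
```

Request:
drive_tool(
  increments=[
    [[0,0,0,0,1,-25,0],[0,0,0,0,0,-25,0],[0,0,0,0,0,-25,0],[0,0,0,0,0,-23,0],[0,0,0,0,0,0,0],[0,0,0,0,0,0,0.55],[0,0,0,0,0,0,0.55],[0,0,0,0,0,0,0.55]],
  ],
)

```text
clock: 22.08
position: [0.6366, -0.059, 0.0228]
tcp_rot: [0.0, 1.0, 0.028, 0.0]
contact_force: [0.8, -0.4, -0.2]
finger_gap: 0.0469
gripper_force: 0.0
```

Request:
drive_tool(
  increments=[
    [[0,0,0,0,0,0,0.55],[0,0,0,0,0,33,0.55],[0,0,0,0,0,33,0.55],[0,0,0,0,0,33,0.55],[0,0,6.76,-11.2,31.2,0,0.7],[0,0,6.76,-11.2,31.2,0,0.7],[0,0,6.76,-11.2,31.2,0,0.7],[0,0,6.76,-11.2,31.2,0,0.7]],
  ],
)

```text
clock: 22.75
position: [0.5913, 0.0662, 0.1222]
tcp_rot: [0.0, 0.965, 0.263, 0.001]
contact_force: [0.4, 0.3, 0.2]
finger_gap: 0.0599
gripper_force: 0.0
```

Request:
drive_tool(
  increments=[
    [[0,0,6.76,-11.2,31.2,0,0.7],[0,0,6.76,-11.2,31.2,0,0.7],[0,0,6.76,-11.2,31.2,0,0.7],[0,0,6.76,-11.2,31.2,0,0.7],[0,0,6.76,-11.2,31.2,0,0.7],[0,0,6.76,-11.2,31.2,0,0.7],[0,0,6.76,-11.2,31.2,0,0.7],[0,0,0,0,0,0,0.7]],
  ],
)

```text
clock: 23.42
position: [0.5118, 0.2883, 0.122]
tcp_rot: [-0.0, 0.777, 0.63, 0.001]
contact_force: [-0.6, 0.2, -0.5]
finger_gap: 0.0596
gripper_force: 0.0
```

```bash
python3 - <<'E'
from h import *
st()
q=cap('top','t8.png');p=cap('side','s8.png')
for l in('blank1_mid',):print(find(p,l),find(q,l),find(p,l,'spot_in'))
cv2.imwrite('pics/c8.png',np.hstack([cv2.resize(p['pixels'][150:400,180:380,::-1],None,fx=2,fy=2,interpolation=2),cv2.resize(q['pixels'][130:255,135:335,::-1],(400,250),interpolation=2)] if 0 else [cv2.resize(p['pixels'][150:400,180:380,::-1],None,fx=2,fy=2,interpolation=2),cv2.resize(q['pixels'][130:255,235:335,::-1],(400,500),interpolation=2)]))
E
```

```text
23.42 [511.8 288.3 122. ] [ 0.979 -0.206  0.001] [ 0.001  0.002 -1.   ] F [-0.6  0.2 -0.5] gap 59.6 0.0 j [0.49 0.51 1.79 0.   0.84 0.7 ]
[([319, -261, 85], 0.28)] [([638, -63, 31], 0.46)] [([443, -34, 37], 0.57), ([579, 448, 22], 0.38)]
```

View pics/c8.png

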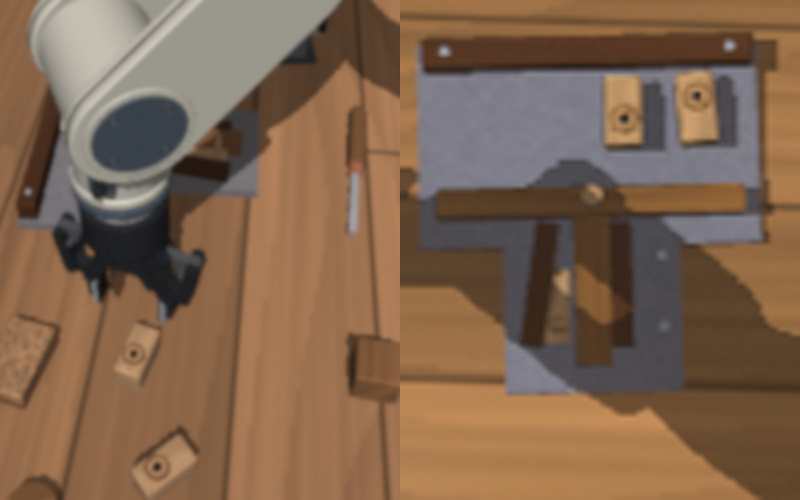

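Request:
drive_tool(
  increments=[
    [[0,0,0,0,0,-28,0.7],[0,0,0,0,0,-28,0.7],[0,0,0,0,0,-28,0.7],[0,0,0,0,0,-28,0.7],[0,0,0,0,0,0,0.7],[0,0,0,0,0,0,0],[0,0,0,0,0,0,0],[0,0,0,0,0,0,0]],
  ],
  force=60,
)

```text
clock: 24.33
position: [0.5149, 0.2838, 0.0114]
tcp_rot: [0.0, 0.78, 0.626, 0.002]
contact_force: [0.3, 0.7, -0.0]
finger_gap: 0.0308
gripper_force: 58.9
```

Request:
drive_tool(
  increments=[
    [[0,0,0,0,0,0,0],[0,0,0,0,0,0,0],[0,0,0,0,0,0,0],[0,0,0,0,0,0,0],[0,0,0,0,0,28,0],[0,0,0,0,0,28,0],[0,0,0,0,0,28,0],[0,0,0,0,0,28,0]],
  ],
)

```text
clock: 25.0
position: [0.5132, 0.2836, 0.123]
tcp_rot: [0.0, 0.78, 0.626, 0.0]
contact_force: [0.4, -0.1, 0.2]
finger_gap: 0.0311
gripper_force: 59.2
```

```bash
python3 - <<'E'
from h import *
st()
E
```

```text
25.0 [513.2 283.6 123. ] [ 0.977 -0.216  0.   ] [ 0.  0. -1.] F [ 0.4 -0.1  0.2] gap 31.1 59.2 j [0.48 0.51 1.79 0.   0.84 0.7 ]
```

Request:
drive_tool(
  increments=[
    [[0,0,-6.76,12,-28.4,0,0],[0,0,-6.76,12,-28.4,0,0],[0,0,-6.76,12,-28.4,0,0],[0,0,-6.76,12,-28.4,0,0],[0,0,-6.76,12,-28.4,0,0],[0,0,-6.76,12,-28.4,0,0],[0,0,-6.76,12,-28.4,0,0],[0,0,-6.76,12,-28.4,0,0]],
  ],
)

```text
clock: 25.67
position: [0.6098, 0.055, 0.1221]
tcp_rot: [0.0, 0.98, 0.201, 0.0]
contact_force: [0.3, 0.1, -0.8]
finger_gap: 0.0308
gripper_force: 59.1
```

Request:
drive_tool(
  increments=[
    [[0,0,-6.76,12,-28.4,0,0],[0,0,-6.76,12,-28.4,0,0],[0,0,-6.76,0,0,0,0],[0,0,0,0,0,0,0],[0,0,0,0,0,-25,0],[0,0,0,0,0,-25,0],[0,0,0,0,0,0,0],[0,0,0,0,0,0,0]],
  ],
)

```text
clock: 26.33
position: [0.6319, 0.0004, 0.0706]
tcp_rot: [-0.0, 1.0, 0.029, -0.002]
contact_force: [0.8, -0.3, -0.4]
finger_gap: 0.0311
gripper_force: 59.2
```

```bash
python3 - <<'E'
from h import *
st()
p=cap('side','s9.png')
for l in('blank1_mid',):print(find(p,l))
E
```

```text
26.33 [6.319e+02 4.000e-01 7.060e+01] [ 0.059 -0.998 -0.   ] [-0.003  0.    -1.   ] F [ 0.8 -0.3 -0.4] gap 31.1 59.2 j [-0.02  0.64  1.7   0.    0.81  1.49]
[([679, -31, 12], 0.62), ([639, -58, 37], 0.42)]
```

Request:
drive_tool(
  increments=[
    [[0,0,0,0,0,-25,0],[0,0,0,0,0,-24,0],[0,0,0,0,0,0,0],[0,0,0,0,0,0,0],[0,0,0,0,0,0,0.55],[0,0,0,0,0,0,0.55],[0,0,0,0,0,0,0.55],[0,0,0,0,0,0,0.55]],
  ],
)

```text
clock: 27.1
position: [0.6338, -0.0004, 0.0232]
tcp_rot: [0.0, 1.0, 0.028, 0.001]
contact_force: [0.4, -0.1, 0.1]
finger_gap: 0.0469
gripper_force: 0.0
```

Request:
drive_tool(
  increments=[
    [[0,0,0,0,0,25,0.55],[0,0,0,0,0,25,0.55],[0,0,0,1.8,-30,5,0.55],[0,0,0,1.8,-30,0,0.55],[0,0,0,1.8,-30,0,0.55],[0,0,0,1.8,-30,0,0.55],[0,0,0,0,0,0,0.55],[0,0,0,0,0,0,0.55]],
  ],
)

```text
clock: 27.77
position: [0.6406, -0.122, 0.0776]
tcp_rot: [0.0, 1.0, 0.026, 0.0]
contact_force: [-0.6, 0.3, -0.0]
finger_gap: 0.0469
gripper_force: 0.0
```

```bash
python3 - <<'E'
from h import *
st()
q=cap('top');p=cap('side','s10.png')
for l in('blank1_mid',):print(find(p,l),find(q,l))
cv2.imwrite('pics/c10.png',np.hstack([cv2.resize(p['pixels'][150:400,180:380,::-1],None,fx=2,fy=2,interpolation=2),cv2.resize(q['pixels'][130:255,235:335,::-1],(400,500),interpolation=2)]))
E
```

```text
27.77 [ 640.6 -122.    77.6] [ 0.053 -0.999  0.   ] [ 0. -0. -1.] F [-0.6  0.3 -0. ] gap 46.9 0.0 j [-0.21  0.65  1.65  0.    0.84  1.31]
[([640, -60, 36], 0.7), ([645, -122, 33], 0.58)] [([635, -66, 30], 0.48)]
```

Request:
drive_tool(
  increments=[
    [[0,0,0,0,0,-27,0.55],[0,0,0,0,0,-27,0.55],[0,0,0,0,0,0,0.55],[0,0,0,0,0,0,0],[0,0,0,0,0,0,0],[0,0,0,0,0,0,0],[0,0,0,0,0,0,0],[0,0,0,0,0,0,0]],
  ],
  force=40,
)

```text
clock: 28.63
position: [0.6413, -0.1205, 0.0246]
tcp_rot: [0.0, 1.0, 0.028, 0.001]
contact_force: [0.7, 1.1, -1.4]
finger_gap: 0.0312
gripper_force: 41.1
```

Request:
drive_tool(
  increments=[
    [[0,0,0,0,0,0,0.55],[0,0,0,0,0,0,0.55],[0,0,0,0,0,0,0.55],[0,0,0,0,0,0,0.55],[0,0,0,0,0,33,0.55],[0,0,0,0,0,33,0.55],[0,0,0,0,0,33,0.55],[0,0,0,0,0,0,0.6]],
  ],
)

```text
clock: 29.3
position: [0.6447, -0.1213, 0.1291]
tcp_rot: [0.001, 1.0, 0.028, 0.005]
contact_force: [2.4, 0.3, 0.2]
finger_gap: 0.051
gripper_force: 0.0
```

Request:
drive_tool(
  increments=[
    [[0,0,7.1,-10.7,32.2,0,0.7],[0,0,7.1,-10.7,32.2,0,0.7],[0,0,7.1,-10.7,32.2,0,0.7],[0,0,7.1,-10.7,32.2,0,0.7],[0,0,7.1,-10.7,32.2,0,0.7],[0,0,7.1,-10.7,32.2,0,0.7],[0,0,0,-10.7,32.2,0,0.7],[0,0,0,-10.7,32.2,0,0.7]],
  ],
)

```text
clock: 29.97
position: [0.5543, 0.1386, 0.1223]
tcp_rot: [0.0, 0.921, 0.389, 0.0]
contact_force: [-0.9, -0.4, 0.0]
finger_gap: 0.0597
gripper_force: 0.0
```

```bash
python3 - <<'E'
from h import *
st()
q=cap('top');p=cap('side','s11.png')
for l in('blank1_mid',):print(find(p,l),find(q,l))
cv2.imwrite('pics/c11.png',np.hstack([cv2.resize(p['pixels'][150:400,180:380,::-1],None,fx=2,fy=2,interpolation=2),cv2.resize(q['pixels'][130:255,135:335,::-1],(400,500),interpolation=2)] if 0 else [cv2.resize(q['pixels'][175:250,135:235,::-1],(400,300),interpolation=2),cv2.resize(q['pixels'][140:215,235:335,::-1],(400,300),interpolation=2)]))
E
```

```text
29.97 [554.3 138.6 122.3] [ 0.717 -0.697  0.   ] [ 0.  0. -1.] F [-0.9 -0.4  0. ] gap 59.7 0.0 j [0.22 0.49 1.82 0.   0.83 1.  ]
[([639, -59, 38], 0.51), ([368, -280, 7], 0.32), ([634, -4, 32], 0.27)] [([634, -62, 32], 0.61)]
```

View pics/c11.png

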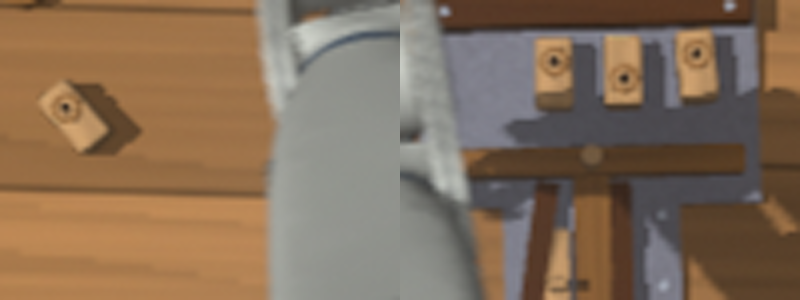

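Request:
drive_tool(
  increments=[
    [[0,0,0,-10.7,32.2,0,0.7],[0,0,0,-10.7,32.2,0,0.7],[0,0,0,-10.7,32.2,0,0.7],[0,0,0,-10.7,32.2,0,0.7],[0,0,0,-10.7,32.2,0,0.7],[0,0,0,-10.7,32.2,0,0.7],[0,0,0,-10.7,32.2,0,0.7],[0,0,0,-10.7,32.2,0,0.7]],
  ],
)

```text
clock: 30.83
position: [0.47, 0.395, 0.1223]
tcp_rot: [0.0, 0.922, 0.388, 0.0]
contact_force: [0.6, -0.8, 0.3]
finger_gap: 0.06
gripper_force: 0.0
```

Request:
drive_tool(
  increments=[
    [[0,0,0,0,0,0,0.7],[0,0,0,0,0,0,0.7],[0,0,0,0,0,-28,0.7],[0,0,0,0,0,-28,0.7],[0,0,0,0,0,-28,0.7],[0,0,0,0,0,-28,0.7],[0,0,0,0,0,0,0.7],[0,0,0,0,0,0,0.7]],
  ],
)

```text
clock: 31.5
position: [0.4694, 0.3923, 0.0092]
tcp_rot: [0.001, 0.922, 0.388, -0.002]
contact_force: [-0.3, 0.1, 0.9]
finger_gap: 0.06
gripper_force: 0.0
```

Request:
drive_tool(
  increments=[
    [[0,0,0,0,0,0,0],[0,0,0,0,0,0,0],[0,0,0,0,0,0,0],[0,0,0,0,0,0,0],[0,0,0,0,0,0,0],[0,0,0,0,0,28,0],[0,0,0,0,0,42,0],[0,0,0,0,0,42,0]],
  ],
  force=60,
)

```text
refused, shift out of range in row 7
```

Request:
drive_tool(
  increments=[
    [[0,0,0,0,0,0,0],[0,0,0,0,0,0,0],[0,0,0,0,0,0,0],[0,0,0,0,0,0,0],[0,0,0,0,0,0,0],[0,0,0,0,0,37,0],[0,0,0,0,0,37,0],[0,0,0,0,0,37,0]],
  ],
  force=60,
)

```text
clock: 32.17
position: [0.469, 0.3945, 0.123]
tcp_rot: [0.0, 0.921, 0.389, -0.0]
contact_force: [0.1, 1.7, -0.6]
finger_gap: 0.0308
gripper_force: 60.1
```

```bash
python3 - <<'E'
from h import *
st()
E
```

```text
32.17 [469.  394.5 123. ] [ 0.717 -0.697 -0.   ] [-0. -0. -1.] F [ 0.1  1.7 -0.6] gap 30.8 60.1 j [0.68 0.54 1.72 0.   0.87 1.45]
```

Request:
drive_tool(
  increments=[
    [[0,0,-7.1,13.4,-28,0,0],[0,0,-7.1,13.4,-28,0,0],[0,0,-7.1,13.4,-28,0,0],[0,0,-7.1,13.4,-28,0,0],[0,0,-7.1,13.4,-28,0,0],[0,0,-7.1,13.4,-28,0,0],[0,0,0,13.4,-28,0,0],[0,0,0,13.4,-28,0,0]],
  ],
)

```text
clock: 32.83
position: [0.5773, 0.1695, 0.1225]
tcp_rot: [-0.0, 1.0, 0.028, 0.001]
contact_force: [0.2, -0.3, -0.2]
finger_gap: 0.0308
gripper_force: 60.1
```

Request:
drive_tool(
  increments=[
    [[0,0,0,13.4,-28,0,0],[0,0,0,13.4,-28,0,0],[0,0,0,13.4,-28,0,0],[0,0,0,13.4,-28,0,0],[0,0,0,0,0,-25,0],[0,0,0,0,0,-25,0],[0,0,0,0,0,0,0],[0,0,0,0,0,0,0]],
  ],
)

```text
clock: 33.5
position: [0.6292, 0.0587, 0.071]
tcp_rot: [0.0, 1.0, 0.028, -0.001]
contact_force: [-0.5, 0.3, -0.1]
finger_gap: 0.0309
gripper_force: 60.2
```

```bash
python3 - <<'E'
from h import *
st()
E
```

```text
33.5 [629.2  58.7  71. ] [ 0.056 -0.998  0.   ] [-0.002 -0.    -1.   ] F [-0.5  0.3 -0.1] gap 30.9 60.2 j [ 0.07  0.64  1.7  -0.    0.81  1.59]
```

Request:
drive_tool(
  increments=[
    [[0,0,0,0,0,-25,0],[0,0,0,0,0,-24,0],[0,0,0,0,0,0,0],[0,0,0,0,0,0,0],[0,0,0,0,0,0,0.55],[0,0,0,0,0,0,0.55],[0,0,0,0,0,0,0.55],[0,0,0,0,0,0,0.55]],
  ],
)

```text
clock: 34.17
position: [0.6305, 0.0589, 0.0232]
tcp_rot: [-0.0, 1.0, 0.028, 0.001]
contact_force: [0.6, -0.4, -0.8]
finger_gap: 0.0472
gripper_force: 0.0
```

Request:
drive_tool(
  increments=[
    [[0,0,0,0,0,33,0.55],[0,0,0,0,0,33,0.55],[0,0,0,0,0,33,0.55],[0,0,0,-26.5,-24,0,0],[0,0,0,-26.5,-24,0,0],[0,0,0,-26.5,-24,0,0],[0,0,0,-26.5,-24,0,0],[0,0,0,0,0,0,0]],
  ],
)

```text
clock: 34.83
position: [0.5184, -0.0397, 0.121]
tcp_rot: [0.0, 1.0, 0.027, -0.003]
contact_force: [-0.0, -0.1, -1.1]
finger_gap: 0.0001
gripper_force: 0.0
```

```bash
python3 - <<'E'
from h import *
st()
q=cap('top');p=cap('side','s12.png')
for l in('blank1_mid','bar_knob','wedge_tab'):print(find(p,l),find(q,l))
cv2.imwrite('pics/c12.png',np.hstack([cv2.resize(p['pixels'][165:275,170:330,::-1],None,fx=2.5,fy=2.5,interpolation=2),cv2.resize(q['pixels'][140:215,235:335,::-1],(400,275),interpolation=2)]))
E
```

```text
34.83 [518.4 -39.7 121. ] [ 0.053 -0.999 -0.   ] [-0.005 -0.    -1.   ] F [-0.  -0.1 -1.1] gap 0.1 0.0 j [-0.1   0.44  1.93 -0.    0.78  1.42]
[([639, -58, 37], 0.86), ([265, 272, 2], 0.5)] [([635, -60, 30], 0.66)]
[([561, -33, 75], 0.74)] []
[([452, -7, 67], 0.69), ([604, -317, 21], 0.64)] []
```

View pics/c12.png

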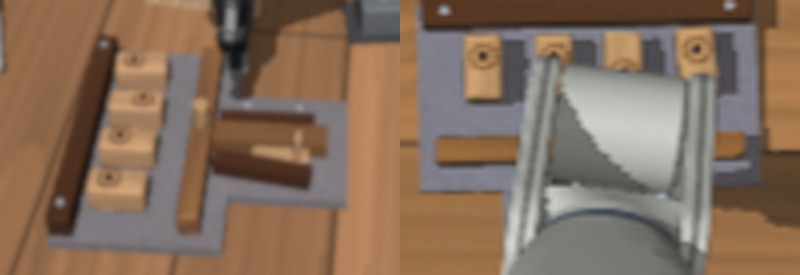

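Request:
drive_tool(
  increments=[
    [[0,0,0,0,0,-24,0],[0,0,0,0,0,-24,0],[0,0,0,0,2,-23,0],[0,0,0,0,0,0,0],[0,0,0,0,0,0,0],[0,0,0,8,0.4,0,0],[0,0,0,6,0.3,0,0],[0,0,0,0,0,0,0]],
  ],
)

```text
clock: 35.9
position: [0.5411, -0.0346, 0.0519]
tcp_rot: [0.0, 1.0, 0.028, 0.002]
contact_force: [0.3, 0.1, -0.7]
finger_gap: -0.0001
gripper_force: 0.0
```

Request:
drive_tool(
  increments=[
    [[0,0,0,5,0.3,0,0],[0,0,0,5,0.3,0,0],[0,0,0,5,0.3,0,0],[0,0,0,5,0.3,0,0],[0,0,0,4,0.2,0,0],[0,0,0,4,0.2,0,0],[0,0,0,0,0,0,0],[0,0,0,0,0,0,0]],
  ],
)

```text
clock: 36.57
position: [0.5669, -0.0329, 0.0503]
tcp_rot: [0.0, 1.0, 0.028, 0.001]
contact_force: [0.5, 0.8, 1.1]
finger_gap: -0.0003
gripper_force: 0.0
```

```bash
python3 - <<'E'
from h import *
st()
p=cap('side','s13.png')
for l in('bar_knob','wedge_tab','bar_stem'):print(find(p,l))
E
```

```text
36.57 [566.9 -32.9  50.3] [ 0.056 -0.998  0.   ] [ 0.001 -0.    -1.   ] F [0.5 0.8 1.1] gap -0.3 0.0 j [-0.08  0.6   1.85  0.    0.68  1.44]
[([590, -33, 76], 0.69), ([634, 57, 35], 0.25)]
[([454, -11, 67], 0.58)]
[([449, -39, 39], 0.95)]
```

Request:
drive_tool(
  increments=[
    [[0,0,0,3,0.2,0,0],[0,0,0,3,0.2,0,0],[0,0,0,3,0.2,0,0],[0,0,0,3,0.2,0,0],[0,0,0,2,0.1,0,0],[0,0,0,0,0,0,0],[0,0,0,0,0,0,0],[0,0,0,0,0,0,0]],
  ],
)

```text
clock: 37.43
position: [0.5804, -0.0321, 0.0502]
tcp_rot: [0.0, 1.0, 0.028, 0.0]
contact_force: [-1.5, -1.5, -0.5]
finger_gap: 0.0
gripper_force: 0.8
```

Request:
drive_tool(
  increments=[
    [[0,0,0,2,0.1,0,0],[0,0,0,2,0.1,0,0],[0,0,0,0,0,0,0],[0,0,0,0,0,0,0],[0,0,0,0,0,0,0],[0,0,0,0,0,0,0],[0,0,0,0,0,0,0],[0,0,0,0,0,0,0]],
  ],
)

```text
clock: 38.1
position: [0.5837, -0.0319, 0.0502]
tcp_rot: [-0.0, 1.0, 0.028, -0.001]
contact_force: [-5.0, -1.5, 1.6]
finger_gap: -0.0
gripper_force: 2.4
```

Request:
drive_tool(
  increments=[
    [[0,0,0,2,0.1,0,0],[0,0,0,2,0.1,0,0],[0,0,0,0,0,0,0],[0,0,0,0,0,0,0],[0,0,0,0,0,0,0],[0,0,0,0,0,0,0],[0,0,0,0,0,0,0],[0,0,0,0,0,0,0]],
  ],
)

```text
clock: 38.77
position: [0.5838, -0.0317, 0.0499]
tcp_rot: [-0.0, 1.0, 0.028, -0.004]
contact_force: [-16.0, -3.0, 10.8]
finger_gap: 0.0001
gripper_force: 8.4
```

```bash
python3 - <<'E'
from h import *
st()
p=cap('side','s13.png')
for l in('bar_knob','wedge_tab','bar_stem'):print(find(p,l))
E
```

```text
38.77 [583.8 -31.7  49.9] [ 0.056 -0.998 -0.001] [-0.009  0.    -1.   ] F [-16.   -3.   10.8] gap 0.1 8.4 j [-0.07  0.63  1.81 -0.    0.72  1.44]
[([606, -32, 75], 0.76), ([651, -127, 33], 0.34), ([596, -338, 1], 0.3)]
[([454, -9, 71], 0.68)]
[([465, -37, 34], 0.74), ([651, -124, 32], 0.73)]
```

Request:
drive_tool(
  increments=[
    [[0,0,0,-3,-0.2,0,0],[0,0,0,-6,-0.3,0,0],[0,0,0,-10,0,0,0],[0,0,0,0,0,30,0],[0,0,0,0,0,30,0],[0,0,0,-29,4.2,0,0],[0,0,0,-29,4.2,0,0],[0,0,0,-29,4.2,0,0]],
  ],
)

```text
clock: 39.63
position: [0.4819, -0.0193, 0.1111]
tcp_rot: [0.0, 1.0, 0.028, 0.002]
contact_force: [0.3, -0.0, -0.8]
finger_gap: 0.0002
gripper_force: 0.0
```

Request:
drive_tool(
  increments=[
    [[0,0,0,-29,4.2,0,0],[0,0,0,-29,4.2,0,0],[0,0,0,0,0,0,0],[0,0,0,0,0,0,0],[0,0,0,0,0,0,0],[0,0,0,0,0,0,0],[0,0,0,0,0,0,0],[0,0,0,0,0,0,0]],
  ],
)

```text
clock: 40.3
position: [0.4251, -0.0112, 0.1103]
tcp_rot: [0.0, 1.0, 0.028, 0.0]
contact_force: [0.1, -0.4, -1.2]
finger_gap: 0.0002
gripper_force: 0.0
```

```bash
python3 - <<'E'
from h import *
st()
p=cap('side','s14.png')
for l in('bar_knob','wedge_tab','bar_stem'):print(find(p,l))
E
```

```text
40.3 [425.1 -11.2 110.3] [ 0.055 -0.998  0.   ] [ 0.001 -0.    -1.   ] F [ 0.1 -0.4 -1.2] gap 0.2 0.0 j [-0.05  0.34  2.14  0.    0.66  1.46]
[([607, -33, 74], 0.75)]
[([452, -9, 68], 0.68)]
[([464, -37, 35], 0.7), ([645, 298, -1], 0.53)]
```

Request:
drive_tool(
  increments=[
    [[0,0,0,-2,0,-25,0],[0,0,0,0,0,-25,0],[0,0,0,0,0,-19,0],[0,0,0,0,0,0,0],[0,0,0,0,0,0,0],[0,0,0,5,-0.5,0,0],[0,0,0,5,-0.5,0,0],[0,0,0,0,0,0,0]],
  ],
)

```text
clock: 41.17
position: [0.4349, -0.0123, 0.0426]
tcp_rot: [0.0, 1.0, 0.028, 0.002]
contact_force: [0.6, 0.7, 0.2]
finger_gap: -0.0001
gripper_force: 0.0
```

Request:
drive_tool(
  increments=[
    [[0,0,0,4,-0.4,0,0],[0,0,0,4,-0.4,0,0],[0,0,0,4,-0.4,0,0],[0,0,0,4,-0.4,0,0],[0,0,0,4,-0.4,0,0],[0,0,0,0,0,0,0],[0,0,0,0,0,0,0],[0,0,0,0,0,0,0]],
  ],
)

```text
clock: 41.83
position: [0.4527, -0.0141, 0.0413]
tcp_rot: [0.0, 1.0, 0.028, 0.001]
contact_force: [0.6, 0.5, 0.2]
finger_gap: -0.0003
gripper_force: 0.0
```

```bash
python3 - <<'E'
from h import *
st()
p=cap('side','s15.png')
for l in('bar_knob','wedge_tab'):print(find(p,l))
E
```

```text
41.83 [452.7 -14.1  41.3] [ 0.056 -0.998  0.   ] [ 0.001  0.    -1.   ] F [0.6 0.5 0.2] gap -0.3 0.0 j [-0.06  0.52  2.1   0.    0.52  1.46]
[([605, -32, 75], 0.95)]
[([467, -14, 68], 0.63), ([604, -319, 18], 0.51)]
```

Request:
drive_tool(
  increments=[
    [[0,0,0,3,-0.3,0,0],[0,0,0,3,-0.3,0,0],[0,0,0,0,0,0,0],[0,0,0,3,-0.3,0,0],[0,0,0,0,0,0,0],[0,0,0,0,0,0,0],[0,0,0,0,0,0,0],[0,0,0,0,0,0,0]],
  ],
)

```text
clock: 42.65
position: [0.4614, -0.015, 0.0413]
tcp_rot: [0.0, 1.0, 0.028, 0.0]
contact_force: [-0.3, 0.5, -0.1]
finger_gap: -0.0002
gripper_force: 0.4
```

Request:
drive_tool(
  increments=[
    [[0,0,0,2,-0.2,0,0],[0,0,0,2,-0.2,0,0],[0,0,0,0,0,0,0],[0,0,0,0,0,0,0],[0,0,0,0,0,0,0],[0,0,0,0,0,0,0],[0,0,0,0,0,0,0],[0,0,0,0,0,0,0]],
  ],
)

```text
clock: 43.32
position: [0.4654, -0.0154, 0.0414]
tcp_rot: [0.0, 1.0, 0.028, 0.0]
contact_force: [0.1, -0.7, 0.0]
finger_gap: -0.0002
gripper_force: 0.3
```

Request:
drive_tool(
  increments=[
    [[0,0,0,2,-0.2,0,0],[0,0,0,2,-0.2,0,0],[0,0,0,0,0,0,0],[0,0,0,0,0,0,0],[0,0,0,0,0,0,0],[0,0,0,0,0,0,0],[0,0,0,0,0,0,0],[0,0,0,0,0,0,0]],
  ],
)

```text
clock: 43.98
position: [0.4694, -0.0158, 0.0414]
tcp_rot: [0.0, 1.0, 0.028, 0.0]
contact_force: [-0.9, 0.4, -0.5]
finger_gap: 0.0001
gripper_force: 0.3
```

Request:
drive_tool(
  increments=[
    [[0,0,0,2,-0.2,0,0],[0,0,0,1,-0.1,0,0],[0,0,0,0,0,0,0],[0,0,0,0,0,0,0],[0,0,0,0,0,0,0],[0,0,0,0,0,0,0],[0,0,0,0,0,0,0],[0,0,0,0,0,0,0]],
  ],
)

```text
clock: 44.65
position: [0.4709, -0.016, 0.0412]
tcp_rot: [-0.0, 1.0, 0.028, -0.001]
contact_force: [-5.8, 0.6, 4.5]
finger_gap: 0.0001
gripper_force: 2.6
```

```bash
python3 - <<'E'
from h import *
st()
p=cap('side','s16.png')
for l in('bar_knob','wedge_tab'):print(find(p,l))
E
```

```text
44.65 [470.9 -16.   41.2] [ 0.056 -0.998 -0.   ] [-0.003  0.    -1.   ] F [-5.8  0.6  4.5] gap 0.1 2.6 j [-0.06  0.53  2.06  0.    0.55  1.46]
[([604, -35, 75], 0.93), ([679, -30, 13], 0.71)]
[([487, -12, 68], 0.49), ([318, -264, 85], 0.43), ([605, -32, 73], 0.24)]
```

Request:
drive_tool(
  increments=[
    [[0,0,0,1,-0.1,0,0],[0,0,0,1,-0.1,0,0],[0,0,0,0,0,0,0],[0,0,0,0,0,0,0],[0,0,0,0,0,0,0],[0,0,0,0,0,0,0],[0,0,0,0,0,0,0],[0,0,0,0,0,0,0]],
  ],
)

```text
clock: 45.47
position: [0.4714, -0.0161, 0.041]
tcp_rot: [-0.0, 1.0, 0.028, -0.003]
contact_force: [-7.7, 0.4, 7.8]
finger_gap: 0.0
gripper_force: 4.4
```

Request:
drive_tool(
  increments=[
    [[0,0,0,1,-0.1,0,0],[0,0,0,1,-0.1,0,0],[0,0,0,0,0,0,0],[0,0,0,0,0,0,0],[0,0,0,0,0,0,0],[0,0,0,0,0,0,0],[0,0,0,0,0,0,0],[0,0,0,0,0,0,0]],
  ],
)

```text
clock: 46.13
position: [0.4719, -0.0162, 0.0408]
tcp_rot: [-0.0, 1.0, 0.028, -0.004]
contact_force: [-12.3, 0.8, 10.2]
finger_gap: 0.0003
gripper_force: 6.2
```

Request:
drive_tool(
  increments=[
    [[0,0,0,1,-0.1,0,0],[0,0,0,0,0,0,0],[0,0,0,0,0,0,0],[0,0,0,0,0,0,0],[0,0,0,0,0,0,0],[0,0,0,0,0,0,0],[0,0,0,0,0,0,0],[0,0,0,0,0,0,0]],
  ],
)

```text
clock: 46.8
position: [0.4721, -0.0162, 0.0407]
tcp_rot: [-0.0, 1.0, 0.028, -0.005]
contact_force: [-14.5, 0.8, 10.1]
finger_gap: 0.0002
gripper_force: 7.1
```

Request:
drive_tool(
  increments=[
    [[0,0,0,-4,0.4,0,0],[0,0,0,-6,0.6,0,0],[0,0,0,-10,1,0,0],[0,0,0,0,0,28,0],[0,0,0,0,0,28,0],[0,0,0,0,0,28,0],[0,0,0,0,0,0,0],[0,0,0,0,0,0,0]],
  ],
)

```text
clock: 47.47
position: [0.4583, -0.0146, 0.1267]
tcp_rot: [0.0, 1.0, 0.028, 0.002]
contact_force: [-0.6, -0.1, -0.4]
finger_gap: -0.0
gripper_force: 0.0
```

Request:
drive_tool(
  increments=[
    [[0,0,0,-17.3,-26.1,0,0],[0,0,0,-17.3,-26.1,0,0],[0,0,0,-17.3,-26.1,0,0],[0,0,0,-17.3,-26.1,0,0],[0,0,0,-17.3,-26.1,0,0],[0,0,0,-17.3,-26.1,0,0],[0,0,0,-17.3,-26.1,0,0],[0,0,0,-17.3,-26.1,0,0]],
  ],
)

```text
clock: 48.13
position: [0.317, -0.2239, 0.1243]
tcp_rot: [-0.001, 1.0, 0.028, -0.001]
contact_force: [1.3, -0.2, 0.2]
finger_gap: -0.0001
gripper_force: 0.0
```

```bash
python3 - <<'E'
from h import *
st()
p=cap('side','s17.png');q=cap('top')
for l in('bar_knob','bar_stem','wedge_tab','lever_post','lever_pivot','blank1_mid','counter'):print(l,find(p,l),find(q,l))
cv2.imwrite('pics/c17.png',np.hstack([cv2.resize(p['pixels'][165:275,170:330,::-1],None,fx=2.5,fy=2.5,interpolation=2),cv2.resize(q['pixels'][140:215,235:335,::-1],(400,275),interpolation=2)]))
E
```

```text
48.13 [ 317.  -223.9  124.3] [ 0.056 -0.998 -0.001] [-0.001  0.001 -1.   ] F [ 1.3 -0.2  0.2] gap -0.1 0.0 j [-0.65  0.27  2.21  0.    0.67  0.87]
bar_knob [] [([602, -29, 72], 0.85)]
bar_stem [([466, -39, 36], 0.83), ([455, -449, 2], 0.54)] [([465, -34, 32], 0.64)]
wedge_tab [([488, -13, 70], 0.44), ([604, -319, 19], 0.29)] [([648, -60, 33], 0.58), ([489, -11, 64], 0.41)]
lever_post [([318, -263, 88], 0.6)] []
lever_pivot [([368, -278, 58], 0.92)] [([371, -283, 45], 0.51)]
blank1_mid [([648, -59, 37], 0.8)] [([645, -60, 30], 0.47)]
counter [([369, -283, 6], 0.76), ([644, -1, 32], 0.6)] []
```

View pics/c17.png

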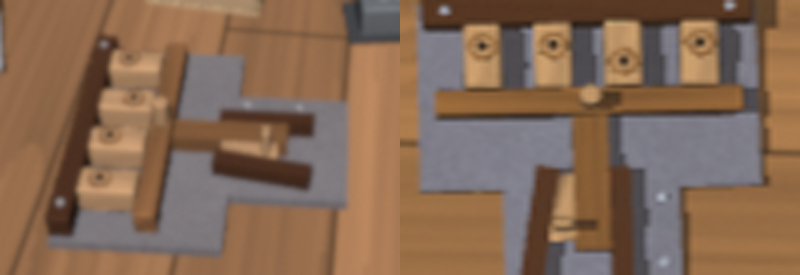

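Request:
drive_tool(
  increments=[
    [[0,0,0,0,0,-32,0],[0,0,0,0,0,-32,0],[0,0,0,0,0,0,0],[0,0,0,0,-8,0,0],[0,0,0,0,-8,0,0],[0,0,0,0,-8,0,0],[0,0,0,0,-8,0,0],[0,0,0,0,0,0,0]],
  ],
)

```text
clock: 49.6
position: [0.3195, -0.2575, 0.0627]
tcp_rot: [0.001, 1.0, 0.027, 0.001]
contact_force: [-1.4, 2.4, 0.3]
finger_gap: 0.0002
gripper_force: 1.1
```

Request:
drive_tool(
  increments=[
    [[0,0,0,0,-6,0,0],[0,0,0,0,-6,0,0],[0,0,0,0,-6,0,0],[0,0,0,0,-6,0,0],[0,0,0,0,0,0,0],[0,0,0,0,0,0,0],[0,0,0,0,0,0,0],[0,0,0,0,0,0,0]],
  ],
)

```text
clock: 50.27
position: [0.3187, -0.2791, 0.0613]
tcp_rot: [-0.0, 1.0, 0.028, -0.0]
contact_force: [1.3, 2.8, 1.8]
finger_gap: 0.0
gripper_force: 1.7
```

```bash
python3 - <<'E'
from h import *
st()
p=cap('side','s18.png')
for l in('lever_post','lever_pivot'):print(l,find(p,l))
E
```

```text
50.27 [ 318.7 -279.1   61.3] [ 0.056 -0.998 -0.   ] [-0.  0. -1.] F [1.3 2.8 1.8] gap 0.0 1.7 j [-0.75  0.45  2.16  0.    0.53  0.77]
lever_post [([318, -301, 87], 0.6)]
lever_pivot [([366, -277, 57], 0.58)]
```

Request:
drive_tool(
  increments=[
    [[0,0,0,0,-4,0,0],[0,0,0,0,-4,0,0],[0,0,0,0,-3,0,0],[0,0,0,0,0,0,0],[0,0,0,0,0,0,0],[0,0,0,0,0,0,0],[0,0,0,0,0,0,0],[0,0,0,0,0,0,0]],
  ],
)

```text
clock: 51.08
position: [0.3186, -0.2898, 0.0611]
tcp_rot: [-0.0, 1.0, 0.028, -0.0]
contact_force: [2.4, 5.9, 0.2]
finger_gap: -0.0001
gripper_force: 2.7
```

Request:
drive_tool(
  increments=[
    [[0,0,0,0,-2,0,0],[0,0,0,0,-2,0,0],[0,0,0,0,0,0,0],[0,0,0,0,0,0,0],[0,0,0,0,0,0,0],[0,0,0,0,0,0,0],[0,0,0,0,0,0,0],[0,0,0,0,0,0,0]],
  ],
)

```text
clock: 51.75
position: [0.3181, -0.2933, 0.0609]
tcp_rot: [-0.001, 1.0, 0.028, -0.001]
contact_force: [2.4, 6.3, 0.2]
finger_gap: -0.0
gripper_force: 2.6
```

Request:
drive_tool(
  increments=[
    [[0,0,0,0,-2,0,0],[0,0,0,0,-2,0,0],[0,0,0,0,0,0,0],[0,0,0,0,0,0,0],[0,0,0,0,0,0,0],[0,0,0,0,0,0,0],[0,0,0,0,0,0,0],[0,0,0,0,0,0,0]],
  ],
)

```text
clock: 52.42
position: [0.3161, -0.2953, 0.0604]
tcp_rot: [-0.003, 1.0, 0.028, -0.003]
contact_force: [-3.5, 9.1, 2.1]
finger_gap: -0.0002
gripper_force: 4.1
```

```bash
python3 - <<'E'
from h import *
st()
p=cap('side','s18.png')
for l in('lever_post','lever_pivot'):print(l,find(p,l))
E
```

```text
52.42 [ 316.1 -295.3   60.4] [ 0.056 -0.998 -0.006] [-0.005  0.006 -1.   ] F [-3.5  9.1  2.1] gap -0.2 4.1 j [-0.78  0.46  2.14  0.    0.55  0.74]
lever_post [([326, -312, 85], 0.62)]
lever_pivot [([366, -278, 57], 0.87), ([465, -38, 37], 0.24)]
```

Request:
drive_tool(
  increments=[
    [[0,0,0,0,-2,0,0],[0,0,0,0,0,0,0],[0,0,0,0,0,0,0],[0,0,0,0,0,0,0],[0,0,0,0,0,0,0],[0,0,0,0,0,0,0],[0,0,0,0,0,0,0],[0,0,0,0,0,0,0]],
  ],
)

```text
clock: 53.23
position: [0.3151, -0.2968, 0.0601]
tcp_rot: [-0.004, 1.0, 0.028, -0.004]
contact_force: [-7.4, 7.8, 1.0]
finger_gap: -0.0
gripper_force: 4.5
```

Request:
drive_tool(
  increments=[
    [[0,0,0,0,10,0,0],[0,0,0,0,20,0,0],[0,0,0,0,30,0,0],[0,0,0,0,30,0,0],[0,0,0,0,0,35,0],[0,0,0,0,0,35,0],[0,0,0,0,0,35,0],[0,0,0,0,0,0,0]],
  ],
)

```text
clock: 53.9
position: [0.3219, -0.2126, 0.1715]
tcp_rot: [0.003, 1.0, 0.028, 0.004]
contact_force: [1.4, -1.2, -0.0]
finger_gap: -0.0
gripper_force: 0.0
```

Request:
drive_tool(
  increments=[
    [[0,0,0,0,0,20,0],[0,0,0,0,0,0,0],[0,0,0,0,0,0,0],[0,0,0,0,0,0,0],[0,0,0,0,0,0,0],[0,0,0,0,0,0,0],[0,0,0,0,0,0,0],[0,0,0,0,0,0,0]],
  ],
)

```text
clock: 54.57
position: [0.3185, -0.2103, 0.1858]
tcp_rot: [-0.0, 1.0, 0.028, -0.0]
contact_force: [-0.7, -0.0, 0.1]
finger_gap: 0.0
gripper_force: 0.0
```

```bash
python3 - <<'E'
from h import *
st()
p=cap('side','s19.png');q=cap('top')
for l in('bar_knob','bar_stem','wedge_tab','lever_post','lever_pivot','offcut1_mid'):print(l,find(p,l),find(q,l))
cv2.imwrite('pics/c19.png',np.hstack([cv2.resize(p['pixels'][80:400,150:380,::-1],(420,584),interpolation=2)]))
E
```

```text
54.57 [ 318.5 -210.3  185.8] [ 0.056 -0.998 -0.001] [-0.001  0.001 -1.   ] F [-0.7 -0.   0.1] gap 0.0 0.0 j [-0.61  0.13  2.17 -0.    0.83  0.9 ]
bar_knob [([585, 447, -3], 0.72), ([604, -32, 73], 0.66)] [([600, -26, 74], 0.58)]
bar_stem [([464, -37, 33], 0.58), ([263, 268, 2], 0.27)] [([465, -37, 31], 0.81)]
wedge_tab [([489, -11, 68], 0.46)] [([491, -11, 62], 0.65), ([455, -445, 0], 0.47)]
lever_post [([317, -263, 84], 0.62)] [([587, 448, -1], 0.54), ([372, -278, -5], 0.38)]
lever_pivot [([367, -277, 57], 0.76)] [([369, -279, 48], 0.45)]
offcut1_mid [([596, -361, 23], 0.49)] [([602, -357, 13], 0.62)]
```

View pics/c19.png

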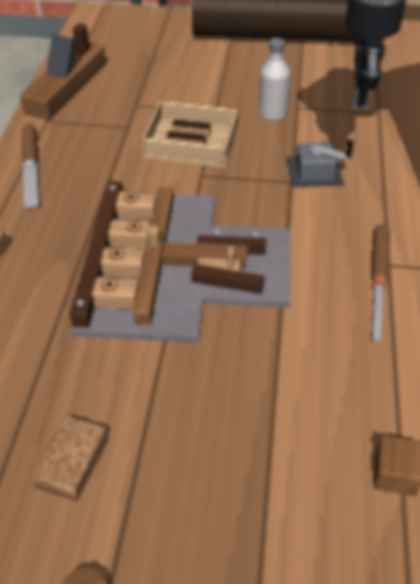

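```bash
python3 -c "
from station import manip as m
print(m.finish_job())"
```

```text
the job is handed in; nothing more can be done
None
```

The job is handed in at about 55 s on the robot's clock. Both offcuts are in the tray and all four blanks are held eye up between the bar and the fence. The wedge was jammed with about 14.5 N, and the tally lever was swung to its stop and sprang back.

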